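# Clamp a glued bamboo trivet together

## Task

One half of the split bamboo trivet already lies against the near jaw pad of the one-hand bar clamp. Find the other half that matches it in size and shape, lay it flat between the jaws with the two split edges together and lined up, and let go of it; then pump the clamp's trigger against its grip (do not push the sliding jaw along by hand) until both soft jaw pads are clearly pressed in by the trivet and the joint is closed. Do not pump on until a pad is squeezed flat, which would crush the trivet, leave everything else where it is, and finish while still holding the trigger squeezed, so that the joint stays pressed while the glue takes.

Things in the scene. Friction and masses are not known exactly. Their poses are not given: they have to be found in the camera images.
- clamp: One-hand bar clamp, loose (0.6 kg), lying on its side: black housing (x -62 to 0, y -20 to 38, 33 mm high) with grip and near jaw; a toothed steel bar slides through it with the far jaw. Origin on the bar's centre line at the worktop. +x: along the bar, near to far jaw; +y: the jaws' side (92 mm out, 16 mm thick, 28 mm high); grip and trigger at -y (112, 75 mm out). Creeps and turns when pumped.
- bar_tail (a point): Rear end of the clamp's bar, which sticks out behind the housing (128 mm behind the clamp's origin when open, more as it closes). Bar 18 mm wide, 6 mm thick, its centre 15 mm up; plastic end stop 26 mm wide.
- clamp_grip (a point): Where grip and trigger are squeezed together along the clamp's x (20 to 25 N is enough): midway between the grip's back and the released trigger's front, 55 mm from the bar's centre line, 15 mm up. Outsides: 54 mm released, 27 mm squeezed (only the trigger moves; grip 18, trigger 9 mm thick, 28 mm high; trigger's finger face 31 to 75 mm from the bar's centre line). Axes as the clamp's.
- trigger (a joint): Trigger angle in rad: 0 = released, 0.29 = fully squeezed towards the grip (24 mm of finger travel). A spring returns it (2 N at the fingers when released, 3.3 N when squeezed; the loose clamp slides on the worktop at about 3 N). To gain a tooth it must come fully back (below about 0.02) and then be squeezed fully (past about 0.27).
- bar (a joint): How far the bar and its far jaw have been drawn towards the near jaw, in m: 0 = open, with 142 mm between the uncompressed pads; 0.066 = end of travel. It starts at 0.003 to 0.024. Each full squeeze draws it in by about 8 mm; on release the ratchet (6 mm teeth) keeps about 6 mm of it. It does not open again.
- pad_near (a joint): How far the near jaw's soft pad is pressed in, in m: 0 = free, 0.0065 = squeezed flat. Spring-like, 1.5 N per mm. Once both pads touch the trivet, each pump presses each pad in by about 3 mm more.
- pad_far (a joint): The same for the far jaw's pad (also 1.5 N per mm, 0 to 0.0065).
- pad_near_face (a point): Centre of the near pad's face, which looks along the clamp's +x; 69 mm from the bar's centre line, 14 mm up; the face is 30 mm wide and 22 mm high.
- pad_far_face (a point): Centre of the far pad's face, which looks along the clamp's -x; 69 mm from the bar's centre line, 14 mm up; 30 mm wide, 22 mm high.
- half_a: a half of a split bamboo trivet lying flat: the one that is already between the jaws, its outer edge at the near pad. 48 mm (x) by 66 mm (y) by 18 mm thick, 60 g. Origin at the centre of the underside. The straight split edge faces its own -x (24 mm from the origin), the outer edge with its two round corners (radius 14 mm) faces +x. So its +x points along the clamp's -x.
- half_b: a half of a split bamboo trivet lying flat: the matching other half, same shape and size as half_a (48 x 66 x 18 mm, 60 g), same axes: split edge at its own -x, rounded corners at +x. It lies somewhere on the worktop. In place, its axes point as the clamp's do.
- half_a_split (a point): Middle of half_a's split edge, 9 mm up.
- half_b_split (a point): Middle of half_b's split edge, 9 mm up.
- half_small: a half of a split bamboo trivet lying flat: from a smaller trivet, does not match: 38 mm by 46 mm by 14 mm thick. Leave alone.
- half_round: a half of a split bamboo trivet lying flat: from a round trivet, does not match: a half disc of radius 33 mm, 18 mm thick. Leave alone.
- canister: Stainless steel canister with a knob lid, 100 mm across, 156 mm high. Leave alone. Origin under its centre.
- plate: Small white melamine plate, 110 mm across, 14 mm high. Leave alone. Origin under its centre.
- egg_cup: Blue ceramic egg cup, 50 mm across, 60 mm high. Leave alone. Origin under its centre.
- glue_bottle: White glue bottle, 36 mm across, 105 mm high, standing. Leave alone. Origin under its centre.
- turntable (a joint): Angle in rad through which the caddy's top has been turned; it starts at 0 and turns freely either way. Leave alone.
- caddy: Rotating bamboo caddy (turntable), 200 mm across, rim 43 mm high, centre post 170 mm high, with three smoky acrylic cups (72 mm across, 85 mm high) standing in it, up to 115 mm above the worktop. Leave alone. Origin under its centre.
There are look-alikes about, which are no part of the job. Leave any red or turquoise look-alike of the half_b alone.

How it is judged:
On the way, in this order (a step that is already met when the one before it is completed fails the run):
1. the matching half lies flat between the jaws, its split edge facing its partner's (gap under 30 mm), and has been let go (distance between half_a_split and half_b_split below 0.03 m and angle between the y axis of half_b and the y axis of half_a, either way round below 0.25 rad and height (world z) of half_b below 0.006 m and angle between half_b's own z axis and vertical below 0.1 rad and contact force between the fingers and half_b below 0.3 N), for 0.2 s.
2. the trigger has been squeezed by the fingers (contact force between the fingers and trigger above 2 N and value of joint trigger above 0.15 rad), for 0.05 s.
3. the trigger has come back (value of joint trigger below 0.06 rad), for 0.02 s.
4. both jaw pads press on the trivet and the split is closed (contact force between pad_far and half_b above 1.2 N and contact force between pad_near and half_a above 1.2 N and contact force between half_a and half_b above 1 N), for 0.2 s.
At the end, for the whole second after the job is handed in: Both pads press on the trivet (1.5 N or more each), neither pressed in beyond 6 mm; the matching halves lie flat and press on each other, split edges lined up within 7 mm and 0.1 rad; the fingers hold the trigger squeezed (over 2 N, over 0.06 rad), at rest, touching neither half (contact force between pad_far and half_b above 1.5 N and contact force between pad_near and half_a above 1.5 N and contact force between half_a and half_b above 1 N and value of joint each of pad_near, pad_far below 0.006 m and distance between half_a_split and half_b_split below 0.007 m and angle between the y axis of half_b and the y axis of half_a, either way round below 0.1 rad and height (world z) of each of half_a, half_b below 0.006 m and angle between each of half_a, half_b's own z axis and vertical below 0.1 rad and contact force between the fingers and trigger above 2 N and value of joint trigger above 0.06 rad and velocity of joint trigger below 0.1 rad/s and contact force between the fingers and half_a below 0.3 N and contact force between the fingers and half_b below 0.3 N); the arm keeps its last pose, push and grip.
It fails at once if the trivet is crushed: a jaw pad is squeezed flat (pressed in by more than 6 mm) (value of joint any of pad_near, pad_far above 0.006 m).
It fails at once if the robot pushes the bar or the far jaw (more than 6 N) instead of pumping (contact force between any of the fingers, the arm and bar above 6 N).
It fails at once if a thing that is not part of the job is moved by more than 30 mm (distance of any of half_small, half_round, canister, plate, egg_cup, glue_bottle from where it was at the start of the episode above 0.03 m).
It fails at once if a thing that stands is tipped (angle between any of canister, plate, egg_cup, glue_bottle's own z axis and vertical above 0.35 rad).
It fails at once if the caddy is turned by more than 0.5 rad (value of joint turntable above 0.5 rad or value of joint turntable below -0.5 rad).
It also fails if it takes over 58 s, if anything falls off the work surface, if the arm or the gripper's body presses on something with over 40 N, if the wrist force passes 120 N, or if a joint passes its speed limit or range.

## Robot

A 7-joint arm with a two-finger parallel gripper is mounted at the origin on the work surface. World frame = base frame: x ahead of the robot, y to its left, z up, the work surface at z = 0. Lengths are in m, angles in rad, forces in N, time in s.
With the tool pointing down it reaches from about 0.4 to 0.875 m from the base axis. Payload 19.3 kg.
Tool frame: the origin (TCP) lies midway between the tips of the shut fingers; the grasp point (between the pads) lies 19 mm behind it (bot.tcp_to_grasp is the distance from the TCP to the grasp point, in m); z points along the fingers, y is the direction in which the jaws open and shut (so a half turn about z gives the same grasp; the last joint's range is limited). The gripper opens to 85 mm and grips with 20 to 120 N. Pads are 22 mm wide; open, the fingers measure 114 mm over their backs; the gripper's body (76 mm by 85 mm) begins 54 mm behind the grasp point. The pads swing forward as they close: fully open they stand 13 mm farther back than shut.
Start: joints at [1.102, 0.521, -0.036, 1.599, 0.021, 1.021, -0.113], TCP at [0.243, -0.576, 0.231] pointing down, gripper open.
Joint ranges: [-2.91, 2.91], [-0.3, 2.13], [-1.5, 1.42], [0.17, 2.43], [-1.26, 4.41], [0.16, 1.93], [-2.52, 2.52]. Speed limits (rad/s): [1.89, 1.89, 2.39, 2.39, 3.01, 3.01, 3.01].

## Interface

Orientations are given as [roll, pitch, yaw] about the fixed x, y, z axes, in that order (R = Rz(yaw) Ry(pitch) Rx(roll)).
In Python, from workcell import bot gives the robot as it stands. The module is installed in compiled form; this text tells all that it offers.
- The arm moves only by the tool drive_tool, never from a script. Its argument "series" is a list of rows, each a list of 5 numbers: the opening in per cent of the stroke, from 0 (shut) to 100 (fully open), then the shift along the world's x, y, z in m, then the turn about the world's z in rad. A call has 1 to 12 rows; each row shifts and turns the pose as measured when the row begins; what a row does not reach is not made up. A row lasts 1/10 s, in which the tool goes at most 50 mm and 8.59 degrees, less where a joint would pass 70% of its speed; a pose out of reach is approached as far as the arm can. A call with a gripper value outside its range is refused whole. The fingers move at their own pace and stop on an object; "newtons" is the grip in N (left out, the last holds). Time passes only in rows, so rows that do not move let the fingers close. It gives the time, the measured TCP pose, the force and the opening at its end, in the units of the state.
- bot.observe(): the state, without advancing time (a new reading comes with each control period).
- bot.grab_frame(name): name is "scene" or "top" or "wrist"; returns the picture (384x512x3 uint8, red, green, blue); there is no depth.
- bot.camera_info(name): a dict with "fx", "fy", "cx", "cy" (pixels), "k1" (the pictures are not rectified: a ray, as slopes to the right and down, at radius r is drawn at 1 + k1 r^2 times it, then the intrinsics apply), "cam_to_world" (4x4, takes a point from camera to world coordinates). Camera axes: x right, y down, z forward; pixel columns grow to the right and rows downward; lengths in m; the calibration is good to about 2 mm. A picture is of the moment at which its call begins: read the wrist's pose just before it. camera_info takes no time and is no camera call; for the wrist camera it gives the pose at the moment of the call.
- bot.job_done(): hands the job in, once; it reports no verdict.
Trained networks look in the newest picture that a camera, given by its name, has taken for a name from the list of things; names that differ only in an ending like _2 or _b are one class to them, and where a whole thing is asked for, a point or a joint stands for the part that bears it (a point fixed in the world has none). Each returns a list of dicts, best first, with "conf" (0 to 1); they miss things now and then, are a little off and sometimes report something else, mostly with a low value. They report only what shows in the picture. A call takes as long as a camera call. They do not tell look-alikes from the thing itself.
- bot.masks_of(camera, target): "mask" (384x512 bool, what is visible of it) and "point" ([column, row] in pixels, amid what is visible of it).
The state is a dict: "clock": time; "qpos": joint angles; "qd": joint speeds; "joint_efforts": joint torques, N m; "position": TCP position; "tool_rot": TCP orientation; "force": force on the tool from outside, world axes, zero at the start; "moment": the same for the moment, N m; "grip_width": finger opening in m.
Only numpy, scipy, OpenCV 4.12 (cv2) and the standard library are available. Lean on these libraries where they do the work, as an engineer would, in place of code of your own. Each camera call takes 0.05 s, during which the arm holds its last target.

## Working session

There is one attempt and no reset: what is moved stays moved. The work goes in short steps, Python scripts to look and compute and a tool call to move; the robot and the scene stay as the last step left them, time stands still between calls to the robot, and variables do not carry over. Pictures are saved under pics/ and viewed, and the job is handed in when it is done.

Besides the shell and the picture viewer there is one more tool, called after "Emit:" as name(argument=value, ...) on one line, values as JSON. drive_tool: Moves the arm, as the interface text tells. Its arguments: {"type":"object","properties":{"series":{"type":"array","items":{"type":"array","items":{"type":"number"}}},"newtons":{"type":"number"}},"required":["series"]}

```bash
mkdir -p pics; cat > h.py <<'E'
import numpy as np, cv2
from workcell import bot
def ray(cam,u,v,info=None):
    i=info or bot.camera_info(cam)
    K=np.array([[i['fx'],0,i['cx']],[0,i['fy'],i['cy']],[0,0,1.]])
    p=cv2.undistortPoints(np.array([[[u,v]]],float),K,np.array([i['k1'],0,0,0.]))[0,0]
    # k1 model: drawn = (1+k1 r^2)*ray : same as opencv
    T=np.array(i['cam_to_world']); return T[:3,3],T[:3,:3]@np.array([p[0],p[1],1.])
def at(cam,u,v,z,info=None):
    o,d=ray(cam,u,v,info); return o+d*(z-o[2])/d[2]
def proj(cam,P,info=None):
    i=info or bot.camera_info(cam); T=np.array(i['cam_to_world'])
    p=T[:3,:3].T@(np.array(P,float)-T[:3,3]); x,y=p[0]/p[2],p[1]/p[2]; s=1+i['k1']*(x*x+y*y)
    return np.array([i['fx']*x*s+i['cx'],i['fy']*y*s+i['cy']])
def save(cam,name,crop=None,scale=1):
    im=bot.grab_frame(cam)
    np.save('pics/'+name+'.npy',im)
    b=im[:,:,::-1]
    if crop: b=b[crop[1]:crop[3],crop[0]:crop[2]]
    b=cv2.resize(b,None,fx=scale,fy=scale,interpolation=cv2.INTER_CUBIC)
    cv2.imwrite('pics/'+name+'.png',b); return im
E
python3 - <<'E'
from h import *
s=bot.observe();print(s)
print(bot.tcp_to_grasp)
for c in ['scene','top']:
    save(c,c+'0',scale=1.5); i=bot.camera_info(c);print(c,i)
    for t in ['clamp','half_a','half_small','half_round','trigger','bar_tail','pad_far','pad_near']:
        print(c,t,[(round(d['conf'],2),[round(x) for x in d['point']],int(d['mask'].sum())) for d in bot.masks_of(c,t)])
print(bot.observe()['clock'])
E
```

```text
{'clock': 0.0, 'qpos': array([ 1.10178003,  0.52199369, -0.03632941,  1.59997364,  0.02118712,
        1.02109338, -0.11282351]), 'qd': array([ 0.00110521, -0.00050576, -0.00024947, -0.00031784, -0.00084498,
        0.00034689,  0.00090303]), 'joint_efforts': array([ 3.87241471e-04, -9.27129936e+01,  1.97998300e+00, -3.69930625e+01,
        1.77989923e-02,  8.24909192e-03, -5.30180409e-05]), 'position': array([ 0.24255305, -0.57566917,  0.23075067]), 'tool_rot': array([-3.14051095e+00,  6.44680069e-05,  3.98777237e-01]), 'force': array([ 0.67821841, -0.45040389, -0.68710691]), 'moment': array([-0.01910118, -0.0058104 ,  0.01158375]), 'grip_width': 0.08548807055876463}
0.0187
scene {'fx': 437.5809647857092, 'fy': 437.5809647857092, 'cx': 251.5818245752177, 'cy': 192.72716722900577, 'k1': -0.16900804996446436, 'cam_to_world': array([[-0.62934106,  0.49991129, -0.59499457,  1.2340566 ],
       [ 0.77712257,  0.40800738, -0.47917689,  0.52127734],
       [ 0.00321624, -0.7639494 , -0.64526814,  0.74470286],
       [ 0.        ,  0.        ,  0.        ,  1.        ]])}
scene clamp [(0.85
[... 672 characters left out ...]
4727411,  0.43433505],
       [-0.99982284, -0.01765776, -0.00651891,  0.02048181],
       [ 0.00904746, -0.14714042, -0.98907423,  0.8860666 ],
       [ 0.        ,  0.        ,  0.        ,  1.        ]])}
top clamp [(0.71, [229, 184], 2422), (0.41, [110, 247], 332)]
top half_a [(0.96, [386, 199], 565), (0.73, [425, 227], 605), (0.63, [417, 167], 493)]
top half_small [(0.75, [109, 246], 316), (0.45, [228, 186], 2596)]
top half_round [(0.55, [382, 249], 310), (0.19, [109, 246], 345)]
top trigger [(0.42, [230, 207], 117), (0.33, [109, 246], 346)]
top bar_tail [(0.87, [272, 185], 1080)]
top pad_far [(0.45, [384, 197], 534)]
top pad_near [(0.65, [226, 184], 2250), (0.57, [274, 183], 1146)]
0.9
```

View pics/scene0.png

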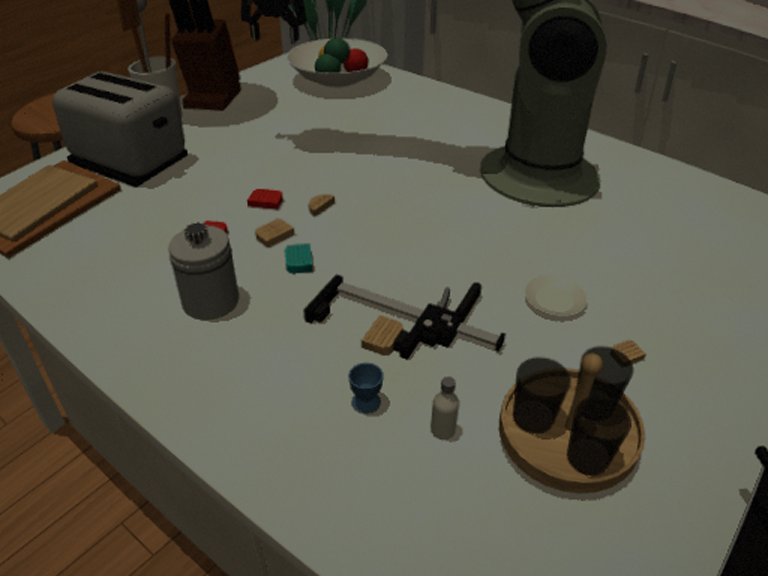

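View pics/top0.png

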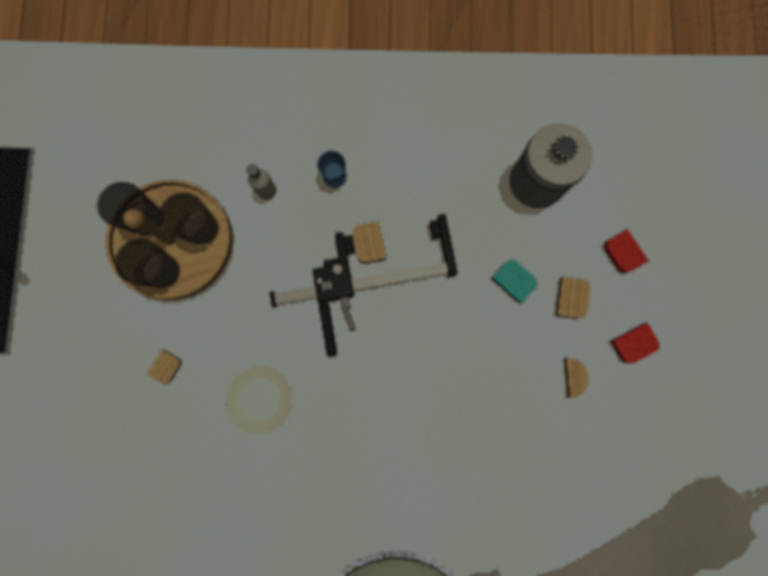

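```bash
python3 - <<'E'
from h import *
im=np.load('pics/top0.npy')[:,:,::-1]
def crop(x0,y0,x1,y1,s,n):
    cv2.imwrite('pics/'+n+'.png',cv2.convertScaleAbs(cv2.resize(im[y0:y1,x0:x1],None,fx=s,fy=s,interpolation=cv2.INTER_CUBIC),alpha=1.6))
crop(365,175,445,235,8,'c_half'); crop(175,140,315,240,5.7,'c_clamp')
E
```

```text
(no output)
```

View pics/c_half.png

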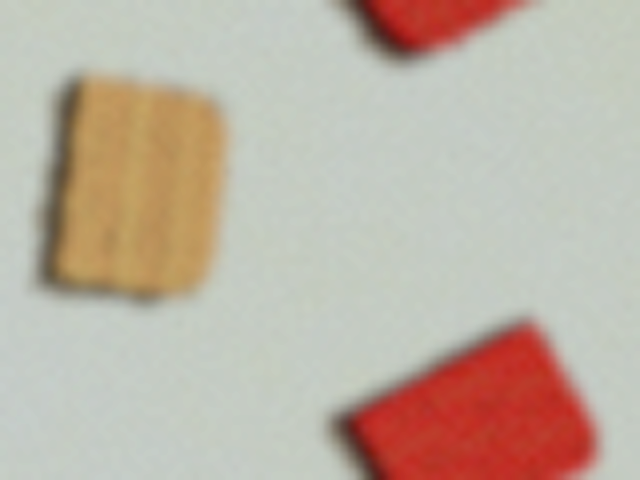

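View pics/c_clamp.png

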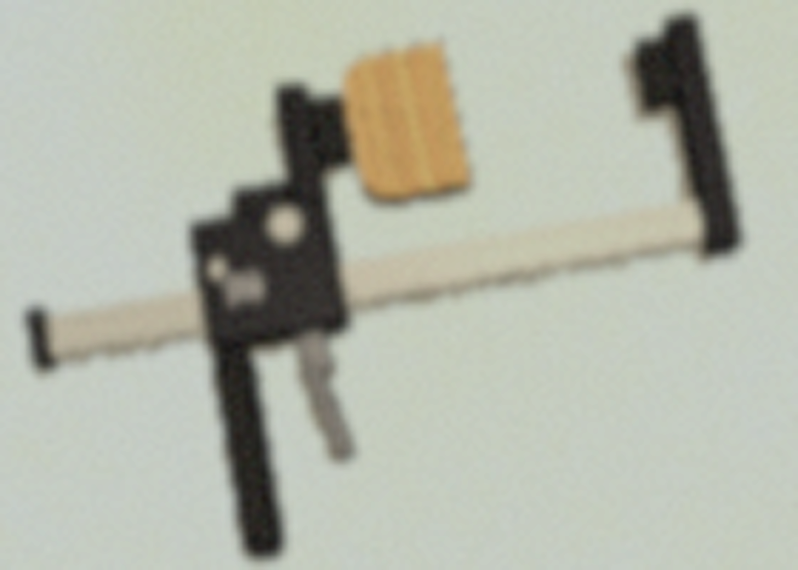

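```bash
cat > pose.py <<'E'
from h import *
def wood(im,box,cam='top',z=0.018,info=None):
    x0,y0,x1,y1=box
    hsv=cv2.cvtColor(im,cv2.COLOR_RGB2HSV)
    m=((hsv[...,0]>8)&(hsv[...,0]<24)&(hsv[...,1]>85)&(hsv[...,2]>70)).astype(np.uint8)
    M=np.zeros_like(m);M[y0:y1,x0:x1]=m[y0:y1,x0:x1]
    c=max(cv2.findContours(M,cv2.RETR_EXTERNAL,cv2.CHAIN_APPROX_NONE)[0],key=cv2.contourArea)
    P=np.array([at(cam,p[0][0],p[0][1],z,info)[:2] for p in c],np.float32)
    r=cv2.minAreaRect(P*1000); return r,cv2.boxPoints(r)/1000,c
E
python3 - <<'E'
from pose import *
im=np.load('pics/top0.npy')
i=bot.camera_info('top')
for n,b in [('b',(366,178,400,218)),('a',(230,140,262,180))]:
    r,bx,c=wood(im,b,info=i); print(n,r,bx.round(4).tolist(),len(c))
f=lambda x,y,z:at('top',x/5.7+175,y/5.7+140,z,i).round(4)
a=f(50,341,.018);b=f(700,222,.018);print('bar',a,b,np.arctan2(*(b-a)[[1,0]]), np.linalg.norm(b-a))
print('nearpad face top (y52..)',f(345,133,.025),'farpad face',f(638,82,.025),'grip end',f(262,550,.028),'trig end',f(343,458,.028))
E
```

```text
b ((547.3910522460938, -288.3988952636719), (48.4859733581543, 65.07041931152344), 81.23033142089844) [[0.5115000009536743, -0.3073999881744385], [0.5758000016212463, -0.3172999918460846], [0.5831999778747559, -0.2694000005722046], [0.5188999772071838, -0.25949999690055847]] 78
a ((635.5667724609375, 55.48164749145508), (65.56839752197266, 47.863216400146484), 12.913549423217773) [[0.5982999801635742, 0.07150000333786011], [0.609000027179718, 0.024800000712275505], [0.6729000210762024, 0.039500001817941666], [0.6621999740600586, 0.08609999716281891]] 76
bar [0.5352 0.2051 0.018 ] [ 0.593  -0.0785  0.018 ] -1.3697417508853458 0.28943012973773136
nearpad face top (y52..) [0.6287 0.0787 0.025 ] farpad face [ 0.6542 -0.0502  0.025 ] grip end [0.4463 0.1088 0.028 ] trig end [0.4858 0.0755 0.028 ]
```

Emit:
drive_tool(series=[[100,0.035,0.035,0,0.13],[100,0.035,0.035,0,0.13],[100,0.035,0.035,0,0.13],[100,0.035,0.035,0,0.13],[100,0.035,0.035,0,0.13],[100,0.035,0.035,0,0.13],[100,0.035,0.035,0,0.13],[100,0.035,0.03,0,0.11]], newtons=30)

```text
clock: 1.7
position: [0.5215, -0.2982, 0.2323]
tool_rot: [3.138, 0.005, 1.445]
force: [0.8, -1.6, -0.5]
grip_width: 0.0852
```

```bash
python3 - <<'E'
from pose import *
i=bot.camera_info('wrist');im=save('wrist','w1',scale=1.5);s=bot.observe();print(s['clock'],s['position'],s['tool_rot'],s['grip_width'])
print(proj('wrist',[.547,-.288,.018],i)); print(i['cam_to_world'],i['fx'],i['k1'])
E
```

```text
1.75 [ 0.52749113 -0.29132773  0.23242238] [3.13548559e+00 1.06149201e-03 1.45979672e+00] 0.0855880857820443
[278.53383976 144.56567507]
[[ 0.99203087 -0.11976081 -0.03914212  0.53248507]
 [-0.12595828 -0.93516296 -0.33106607 -0.21333599]
 [ 0.00304448  0.33335804 -0.94279539  0.373634  ]
 [ 0.          0.          0.          1.        ]] 302.6303456932089 -0.06325772743655585
```

View pics/w1.png

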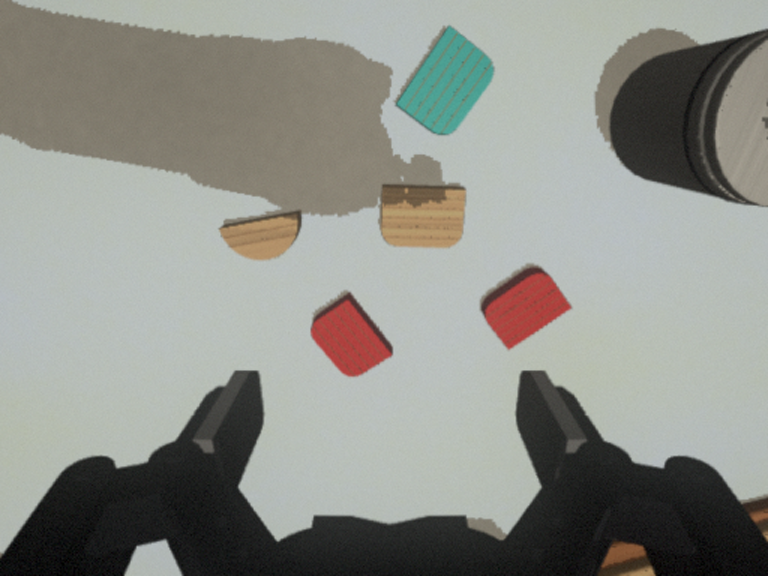

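```bash
python3 - <<'E'
from pose import *
im=np.load('pics/w1.npy')
b=im[110:175,240:325,::-1]
cv2.imwrite('pics/w1c.png',cv2.resize(b,None,fx=9,fy=9,interpolation=cv2.INTER_CUBIC))
E
```

```text
(no output)
```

View pics/w1c.png

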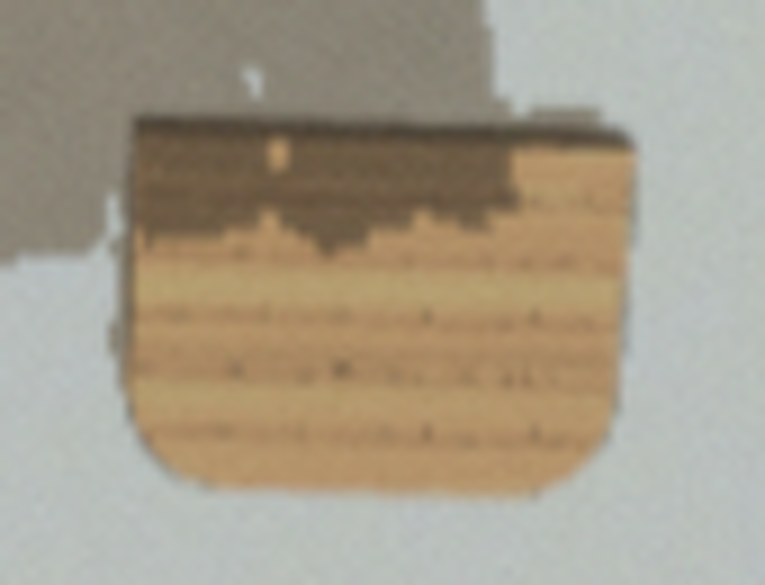

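```bash
python3 - <<'E'
from pose import *
# camera pose of w1 frame moment (arm was settling): from that picture's printed info
i=bot.camera_info('wrist')
print(i['cam_to_world'][:3,3],bot.observe()['position'],bot.observe()['tool_rot'])
i['cam_to_world']=np.array([[ 0.99203087,-0.11976081,-0.03914212,0.53248507],[-0.12595828,-0.93516296,-0.33106607,-0.21333599],[0.00304448,0.33335804,-0.94279539,0.373634],[0,0,0,1]])
for j in (bot.camera_info('wrist'),i):
  P=[at('wrist',x/9+240-.5,y/9+110-.5,.018,j)[:2] for x,y in [(133,135),(635,150),(610,495),(128,488)]]
  P=np.array(P);print(P.round(4).tolist(),P.mean(0), np.linalg.norm(P[1]-P[0]),np.linalg.norm((P[2]+P[3]-P[0]-P[1])/2),np.degrees(np.arctan2(*(P[1]-P[0])[::-1])))
E
```

```text
[ 0.53669524 -0.20683765  0.37402553] [ 0.52749113 -0.29132773  0.23242238] [3.13548559e+00 1.06149201e-03 1.45979672e+00]
[[0.5276, -0.2534], [0.5922, -0.2625], [0.5861, -0.3085], [0.5214, -0.3002]] [ 0.55682115 -0.2811213 ] 0.06528077071860088 0.0468045724828094 -8.022345728678264
[[0.5215, -0.2609], [0.5859, -0.2709], [0.5792, -0.3168], [0.5146, -0.3076]] [ 0.55029699 -0.28905116] 0.06521198403523719 0.04681339441383719 -8.848220725602364
```

Emit:
drive_tool(series=[[100,0.012,0.002,-0.04,-0.04],[100,0.008,0,-0.045,0],[100,0,0,-0.045,0],[100,0,0,-0.035,0],[100,0,0,0,0]])

```text
clock: 2.25
position: [0.5517, -0.2856, 0.0637]
tool_rot: [3.13, 0.001, 1.425]
force: [-0.8, 0.0, 1.3]
grip_width: 0.0853
```

Emit:
drive_tool(series=[[100,-0.002,-0.003,-0.03,-0.01],[100,0,0,-0.022,0],[100,0,0,-0.008,0],[100,0,0,0,0]])

```text
clock: 2.65
position: [0.5522, -0.2904, 0.0078]
tool_rot: [3.125, 0.003, 1.414]
force: [0.1, -0.6, 0.4]
grip_width: 0.0858
```

```bash
python3 - <<'E'
from pose import *
save('wrist','w2',scale=1.5);s=bot.observe();print(s['clock'],s['position'],s['tool_rot'],s['force'])
E
```

```text
2.7 [ 0.5526488  -0.29057231  0.00850525] [3.12410349 0.00312867 1.41345523] [ 0.06307563  0.43622684 -0.15272309]
```

View pics/w2.png

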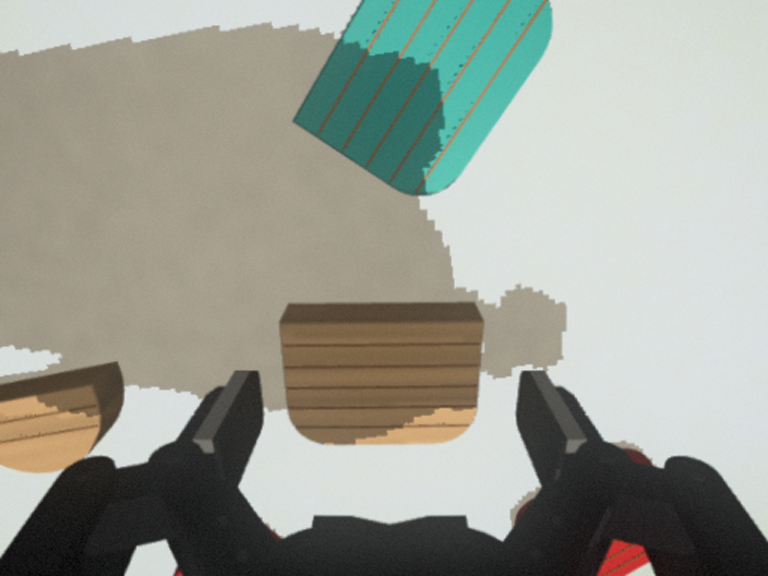

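Emit:
drive_tool(series=[[100,-0.002,0.001,-0.008,0],[100,0,0,-0.004,0],[40,0,0,0,0],[40,0,0,0,0],[40,0,0,0,0],[40,0,0,0,0]], newtons=30)

```text
clock: 3.3
position: [0.5525, -0.2906, 0.0004]
tool_rot: [3.119, 0.005, 1.413]
force: [-0.2, -0.2, -0.9]
grip_width: 0.0651
```

Emit:
drive_tool(series=[[40,0,0,0,0],[40,0,0,0.02,0],[40,0,0,0.04,0],[40,0,0,0.04,0],[40,0,0,0.02,0],[40,0,0,0,0]])

```text
clock: 3.9
position: [0.5513, -0.2898, 0.1238]
tool_rot: [3.121, 0.004, 1.414]
force: [0.8, -1.0, -0.7]
grip_width: 0.0651
```

```bash
python3 - <<'E'
from pose import *
save('wrist','w3',scale=1.5);s=bot.observe();print(s['clock'],s['position'],s['tool_rot'],s['force'],s['grip_width'])
E
```

```text
3.95 [ 0.55093154 -0.28963855  0.12249081] [3.12253397 0.00365143 1.41358027] [-0.3712834  -0.53680507 -1.88183177] 0.06529378601210388
```

View pics/w3.png

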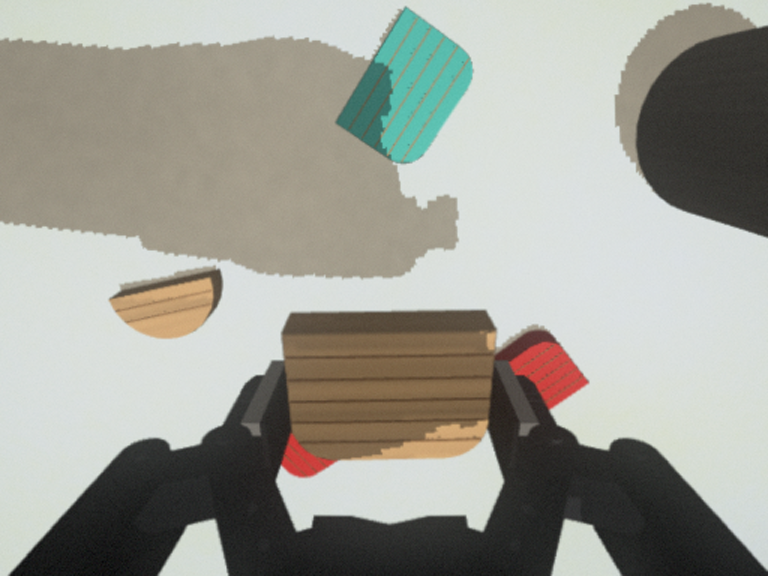

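```bash
python3 - <<'E'
from pose import *
i=bot.camera_info('wrist');s=bot.observe();z=s['position'][2]+.0176
P=np.array([at('wrist',x/1.5,y/1.5,z,i)[:2] for x,y in [(284,333),(496,333),(489,458),(291,460)]])
print(P, np.linalg.norm(P[1]-P[0]),np.linalg.norm((P[2]+P[3]-P[0]-P[1])/2),np.degrees(np.arctan2(*(P[1]-P[0])[::-1])))
c=P.mean(0);print(c,c-s['position'][:2])
E
```

```text
[[ 0.52385958 -0.25977153]
 [ 0.58717217 -0.27044248]
 [ 0.58135607 -0.31759523]
 [ 0.51473962 -0.30673186]] 0.06420555234787656 0.047645455350213105 -9.566933686427337
[ 0.55178186 -0.28863528] [0.00085033 0.00100328]
```

Emit:
drive_tool(series=[[40,0.012,0.035,0,0.045],[40,0.012,0.038,0,0.048],[40,0.012,0.038,0,0.048],[40,0.012,0.038,0,0.048],[40,0.012,0.038,0,0.048],[40,0.012,0.038,0,0.048],[40,0.012,0.035,0,0.048],[40,0.012,0.025,0,0.04],[40,0,0,0,0]])

```text
clock: 4.85
position: [0.6424, 0.0065, 0.1095]
tool_rot: [3.136, 0.0, 1.799]
force: [-0.9, -0.4, -0.6]
grip_width: 0.0651
```

```bash
python3 - <<'E'
from pose import *
bot.grab_frame('top') # settle
i=bot.camera_info('wrist');s=bot.observe()
im=save('wrist','w4',scale=1.5);print(s['clock'],s['position'],s['tool_rot'],s['force'],s['grip_width'])
s=bot.observe();print(s['position'],s['tool_rot'])
np.save('pics/w4T.npy',i['cam_to_world'])
E
```

```text
4.9 [0.64160702 0.00435092 0.1091691 ] [3.13734521e+00 1.18854668e-03 1.79635861e+00] [-1.34803106 -0.6840346  -1.22448743] 0.06525657292364336
[0.64138826 0.00221182 0.10939754] [3.13764301e+00 2.34212166e-03 1.79375178e+00]
```

View pics/w4.png

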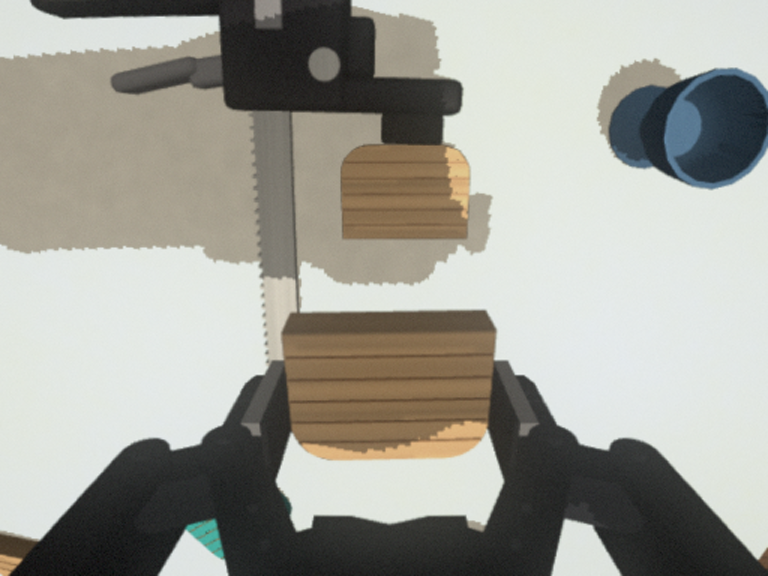

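```bash
python3 - <<'E'
from pose import *
i=bot.camera_info('wrist')
for T in (np.load('pics/w4T.npy'),i['cam_to_world']):
  j=dict(i);j['cam_to_world']=T
  f=lambda L,z:np.array([at('wrist',x/1.5,y/1.5,z,j)[:2] for x,y in L])
  P=f([(343,238),(467,239),(470,145),(342,145)],.018)
  print(P.round(4).tolist(),P.mean(0),P[:2].mean(0),np.linalg.norm(P[1]-P[0]),np.degrees(np.arctan2(*(P[1]-P[0])[::-1])))
  B=f([(252,111),(291,111),(263,275),(297,275)],.018);a=B[:2].mean(0);b=B[2:].mean(0)
  print('bar',a,b,np.degrees(np.arctan2(*(b-a)[::-1])))
  z=.109+.0176;H=f([(284,333),(496,333),(489,458),(291,460)],z);print('b',H.mean(0),H[:2].mean(0),np.degrees(np.arctan2(*(H[1]-H[0])[::-1])))
E
```

```text
[[0.6128, 0.0256], [0.6767, 0.0397], [0.665, 0.0862], [0.6032, 0.0719]] [0.63940557 0.05584162] [0.64473062 0.03263797] 0.06539694368452668 12.386979528343092
bar [0.56655625 0.08026504] [ 0.58332745 -0.00214033] -78.49623699066083
b [0.64223759 0.00521937] [0.63692272 0.02843401] 12.780858550743487
[[0.6126, 0.0234], [0.6766, 0.0373], [0.665, 0.0839], [0.6031, 0.0698]] [0.63930578 0.05358574] [0.64457533 0.03034511] 0.06545802053731792 12.23872361941979
bar [0.56646768 0.07822702] [ 0.58301552 -0.00431869] -78.66424291168941
b [0.64203315 0.00293854] [0.63676543 0.02623201] 12.636805830051923
```

Emit:
drive_tool(series=[[40,0.007,0,-0.03,0],[40,0,0,-0.03,0],[40,0,0,0,0],[40,0,0,0,0]])

```text
clock: 5.35
position: [0.647, -0.0039, 0.0467]
tool_rot: [3.14, 0.005, 1.786]
force: [0.4, 0.3, 0.2]
grip_width: 0.0651
```

```bash
python3 - <<'E'
from pose import *
i=bot.camera_info('wrist');s=bot.observe()
im=save('wrist','w5',scale=1.5);print(s['clock'],s['position'],s['tool_rot'],s['force'],s['grip_width'])
s=bot.observe();print(s['position'],s['tool_rot'])
np.save('pics/w5T.npy',i['cam_to_world'])
E
```

```text
5.35 [ 0.64704129 -0.00387848  0.04666202] [3.14015887 0.0047732  1.78631576] [0.43556685 0.34979486 0.1953209 ] 0.065124055676471
[ 0.64685357 -0.00405372  0.04668681] [3.14040398 0.00495131 1.7862339 ]
```

View pics/w5.png

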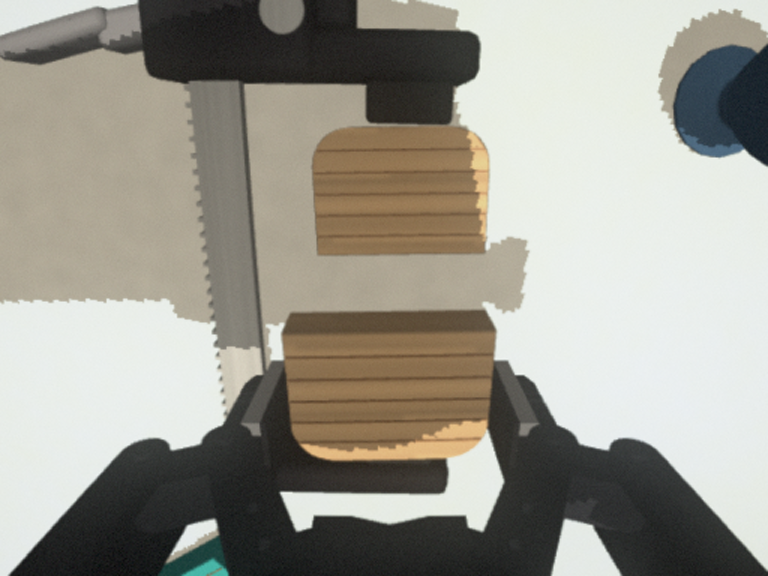

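```bash
python3 - <<'E'
from pose import *
i=bot.camera_info('wrist')
f=lambda L,z:np.array([at('wrist',x/1.5,y/1.5,z,i)[:2] for x,y in L])
P=f([(317,253),(486,253),(488,127),(314,128)],.018)
print(P.round(4).tolist(),P.mean(0),P[:2].mean(0),np.linalg.norm(P[1]-P[0]),np.degrees(np.arctan2(*(P[1]-P[0])[::-1])))
z=.0467+.0176;H=f([(284,333),(496,333),(489,458),(291,460)],z);print('b',H.mean(0),H[:2].mean(0),np.degrees(np.arctan2(*(H[1]-H[0])[::-1])))
x=np.array([np.cos(-1.355),np.sin(-1.355)]);y=np.array([-x[1],x[0]])
d=H[:2].mean(0)-P[:2].mean(0);print('rel x,y',d@x,d@y)
F=f([(372,123),(445,123)],.025);print('near pad',F)
E
```

```text
[[0.6122, 0.0259], [0.6765, 0.0399], [0.6642, 0.0852], [0.6034, 0.0716]] [0.63909875 0.0556444 ] [0.64436663 0.03288383] 0.06587344498070491 12.312158232814616
b [ 0.64746516 -0.0029596 ] [0.64238227 0.02032814] 12.286935529338852
rel x,y 0.011839582750588171 -0.004626832327895074
near pad [[0.62363678 0.07765586]
 [0.64800117 0.08302175]]
```

Emit:
drive_tool(series=[[40,0.0015,0.0035,-0.01,0],[40,0.0015,0.0035,-0.015,0],[40,0,0,-0.01,0],[40,0,0,0,0]])

```text
clock: 5.8
position: [0.6513, 0.0028, 0.0117]
tool_rot: [3.137, 0.006, 1.785]
force: [-0.2, 0.2, -0.1]
grip_width: 0.0651
```

Emit:
drive_tool(series=[[40,-0.001,0,-0.006,0],[40,0,0,-0.004,0],[40,0,0,0,0]])

```text
clock: 6.1
position: [0.6502, 0.003, 0.0008]
tool_rot: [3.137, 0.006, 1.785]
force: [-0.8, -0.1, -0.7]
grip_width: 0.065
```

```bash
python3 - <<'E'
from pose import *
i=bot.camera_info('wrist');s=bot.observe()
im=save('wrist','w6',scale=1.5);print(s['clock'],s['position'],s['tool_rot'],s['force'],s['grip_width'])
E
```

```text
6.1 [0.65018608 0.00296105 0.0008055 ] [3.1370308  0.00585256 1.78513307] [-0.78243809 -0.14379033 -0.74242913] 0.06504052596565847
```

View pics/w6.png

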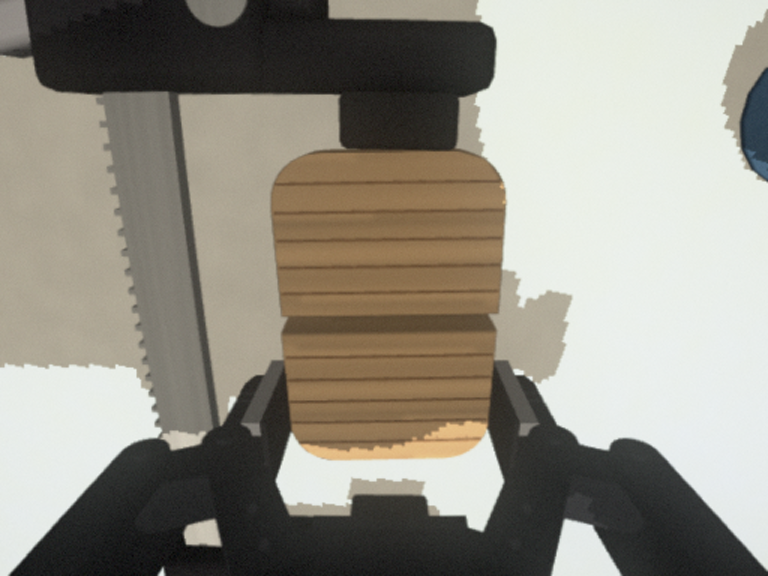

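Emit:
drive_tool(series=[[84,0,0,0,0],[84,0,0,0,0],[84,0,0,0,0],[84,0,0,0.015,0],[84,0,0,0.03,0],[84,0,0,0.04,0],[84,0,0,0.04,0],[84,0,0,0,0]])

```text
clock: 6.95
position: [0.6501, 0.0033, 0.1355]
tool_rot: [3.135, 0.006, 1.786]
force: [-0.3, 0.9, 0.1]
grip_width: 0.0719
```

```bash
python3 - <<'E'
from pose import *
i=bot.camera_info('wrist');s=bot.observe()
im=save('wrist','w7',scale=1.5);print(s['clock'],s['position'],s['tool_rot'],s['force'],s['grip_width'])
np.save('pics/w7T.npy',i['cam_to_world'])
E
```

```text
6.95 [0.6501098  0.00330216 0.13551912] [3.13502166 0.00578466 1.78559308] [-0.26121305  0.94573935  0.11821986] 0.07186860757825057
```

View pics/w7.png

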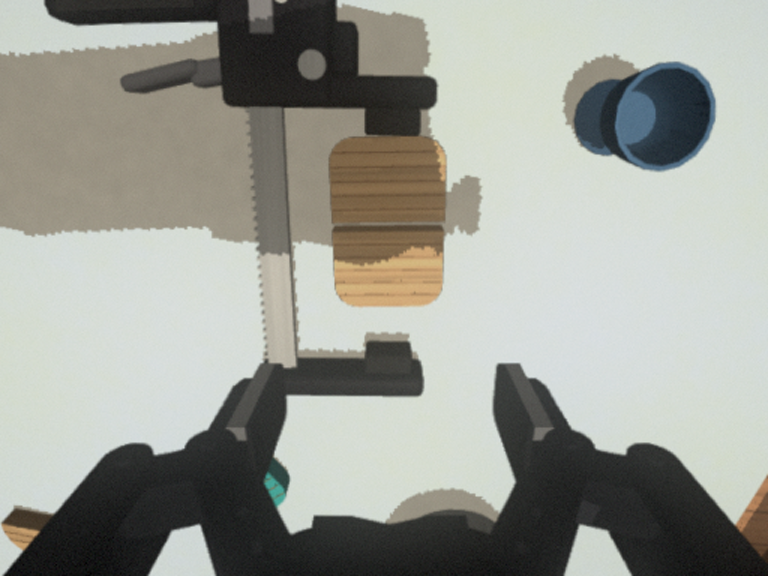

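```bash
python3 - <<'E'
from pose import *
i=bot.camera_info('wrist')
f=lambda L,z:np.array([at('wrist',x/1.5,y/1.5,z,i)[:2] for x,y in L])
yaw=-1.363
x=np.array([np.cos(yaw),np.sin(yaw)]);y=np.array([-x[1],x[0]])
B=f([(250,111),(284,111),(266,340),(296,340)],.018);a=B[:2].mean(0);b=B[2:].mean(0)
print('bar',a,b,np.arctan2(*(b-a)[::-1]))
Hf=f([(228,107),(340,105)],.033).mean(0)
O=a+x*((Hf-a)@x); print('origin',O)
L=lambda p:((p-O)@x*1000).round(1).tolist()+[((p-O)@y*1000).round(1)] if p.ndim==1 else [L(q) for q in p]
print('a split',L(f([(332,223),(444,223)],.018)),'b split',L(f([(334,228),(443,228)],.018)),'b outer',L(f([(388,305)],.018)))
print('near pad face',L(f([(393,136)],.025)),'far pad face',L(f([(388,343)],.025)))
print('trig tip..',L(f([(125,83),(205,72),(215,60)],.028)),'grip',L(f([(50,8),(50,22),(215,20)],.028)))
it=bot.camera_info('top')
t=lambda L,z:np.array([at('top',x/5.7+175,y/5.7+140,z,it)[:2] for x,y in L])
print('top: bar', L(t([(50,341),(700,222)],.018)),'front',L(t([(345,315),(326,180)],.033)),'grip L/R at mid',L(t([(232,470),(270,463)],.028)),'trig R',L(t([(345,420)],.028)),'grip end',L(t([(262,553)],.028)),'trig end',L(t([(343,462)],.028)))
for yy in (-55,): print('grip center guess',[ (O+x*xx/1000+y*yy/1000).round(4).tolist() for xx in (-30,-40,-20)])
E
```

```text
bar [0.56694156 0.07820978] [ 0.59310495 -0.05541377] -1.3774431855056013
origin [0.56650178 0.08029563]Traceback (most recent call last):
  File "<stdin>", line 11, in <module>
  File "<stdin>", line 10, in <lambda>
  File "<stdin>", line 10, in <lambda>
TypeError: unsupported operand type(s) for +: 'float' and 'list'
```

```bash
python3 - <<'E'
from pose import *
i=bot.camera_info('wrist')
f=lambda L,z:np.array([at('wrist',x/1.5,y/1.5,z,i)[:2] for x,y in L])
yaw=-1.372
x=np.array([np.cos(yaw),np.sin(yaw)]);y=np.array([-x[1],x[0]])
B=f([(250,111),(284,111),(266,340),(296,340)],.018);a=B[:2].mean(0)
Hf=f([(228,107),(340,105)],.033).mean(0)
O=a+x*((Hf-a)@x); print('origin',O)
L=lambda P:[[round(float((p-O)@x)*1000,1),round(float((p-O)@y)*1000,1)] for p in P]
print('a split',L(f([(332,223),(444,223)],.018)),'b split',L(f([(334,228),(443,228)],.018)),'b outer',L(f([(388,305)],.018)))
print('near pad face',L(f([(393,136)],.025)),'far pad face',L(f([(388,343)],.025)))
print('trig tip..',L(f([(125,83),(205,72),(215,60)],.028)),'grip',L(f([(50,8),(50,22),(215,20)],.028)))
it=bot.camera_info('top')
t=lambda L,z:np.array([at('top',x/5.7+175,y/5.7+140,z,it)[:2] for x,y in L])
print('top: bar', L(t([(50,341),(700,222)],.018)),'front',L(t([(345,315),(326,180)],.033)),'grip L/R at mid',L(t([(232,470),(270,463)],.028)),'trig R',L(t([(345,420)],.028)),'grip end',L(t([(262,553)],.028)),'trig end',L(t([(343,462)],.028)))
for xx in (-20,-30,-40): print(xx,(O+x*xx/1000-y*.055).round(4).tolist())
E
```

```text
origin [0.56649856 0.08040879]
a split [[63.0, 33.5], [62.1, 97.9]] b split [[65.9, 34.6], [65.0, 97.5]] b outer [[113.5, 66.4]]
near pad face [[14.3, 67.6]] far pad face [[135.8, 66.8]]
trig tip.. [[-11.7, -70.6], [-16.5, -28.0], [-22.1, -22.4]] grip [[-48.5, -105.5], [-42.0, -106.5], [-40.5, -20.8]]
top: bar [[-128.4, -6.1], [161.0, -5.4]] front [[0.5, -20.1], [2.5, 39.7]] grip L/R at mid [[-58.6, -76.5], [-42.1, -76.5]] trig R [[-7.5, -64.2]] grip end [[-51.8, -113.5]] trig end [[-11.4, -81.7]]
-20 [0.5086, 0.0892]
-30 [0.5067, 0.099]
-40 [0.5047, 0.1088]
```

```bash
python3 - <<'E'
from pose import *
print(bot.observe()['qpos'].round(3))
E
```

```text
[ 0.168  0.693 -0.412  1.604  0.337  0.91  -0.153]
```

Emit:
drive_tool(series=[[100,-0.013,0.009,0,-0.145],[100,-0.013,0.009,0,-0.145],[100,-0.013,0.009,0,-0.145],[100,-0.013,0.009,0,-0.145],[100,-0.013,0.009,0,-0.145],[100,-0.013,0.009,0,-0.145],[100,-0.013,0.009,0,-0.145],[100,-0.013,0.009,0,-0.145],[100,-0.013,0.009,0,-0.145],[100,-0.013,0.009,0,-0.145],[100,-0.013,0.009,0,-0.12],[100,0,0,0,0]])

```text
clock: 8.2
position: [0.4968, 0.104, 0.1329]
tool_rot: [3.139, 0.01, 0.16]
force: [-0.3, 0.3, 0.3]
grip_width: 0.0855
```

```bash
python3 - <<'E'
from pose import *
bot.grab_frame('top')
i=bot.camera_info('wrist');s=bot.observe()
im=save('wrist','w8',scale=1.5);print(s['clock'],s['position'],s['tool_rot'],s['force'],s['grip_width'])
s=bot.observe();print(s['position'],s['tool_rot'])
np.save('pics/w8T.npy',i['cam_to_world']);print(proj('wrist',[.5063,.1010,.028],i)*1.5)
E
```

```text
8.25 [0.49770672 0.10333718 0.1330232 ] [3.13885201 0.00904494 0.16381809] [ 0.51441101 -0.11763324  0.47985403] 0.08561213726079639
[0.49842239 0.10284758 0.1330633 ] [3.13878121 0.00850071 0.16479373]
[394.86295404 264.85861083]
```

View pics/w8.png

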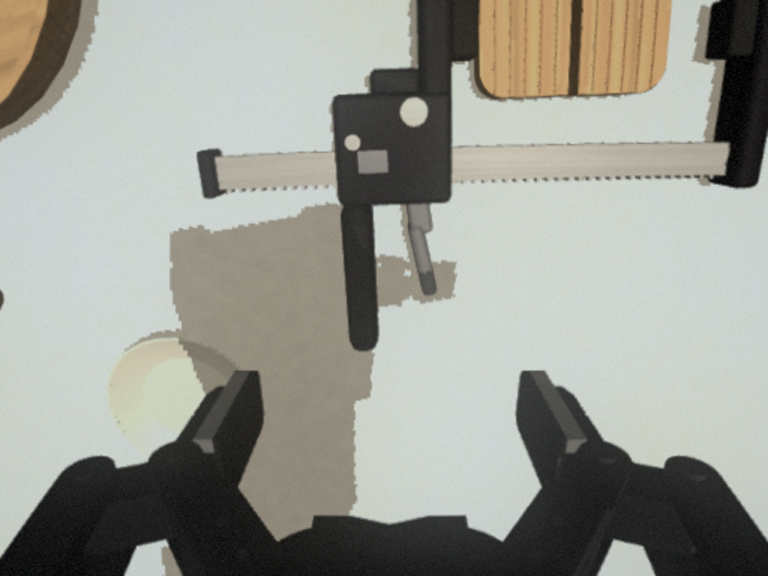

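```bash
cat > cl.py <<'E'
from pose import *
def an(i,bar,front,pts):
    f=lambda L,z:np.array([at('wrist',x/1.5,y/1.5,z,i)[:2] for x,y in L])
    B=f(bar,.018);a=(B[0]+B[1])/2;b=(B[2]+B[3])/2;yaw=np.arctan2(*(b-a)[::-1])
    x=np.array([np.cos(yaw),np.sin(yaw)]);y=np.array([-x[1],x[0]])
    H=f(front,.033).mean(0);O=a+x*((H-a)@x)
    print('yaw',round(yaw,4),'O',O.round(4))
    for n,(px,z) in pts.items():
        P=f([px],z)[0];print(n,P.round(4),round(float((P-O)@x)*1000,1),round(float((P-O)@y)*1000,1))
    return O,x,y
E
python3 - <<'E'
from cl import *
i=bot.camera_info('wrist');i['cam_to_world']=np.load('pics/w8T.npy')
O,x,y=an(i,[(460,149),(460,180),(720,145),(720,175)],[(450,100),(450,200)],dict(gripL=((346,270),.028),gripR=((376,270),.028),trR=((428,245),.028),trTip=((435,290),.028),plateR=((240,380),.014),nearpad=((478,30),.025),farpadtop=((708,30),.025),farpadbot=((708,30),.003),bouter=((669,50),.018),asplit=((572,60),.018),bsplit=((579,60),.018),aouter=((479,50),.018)))
for xx in(-30,-32):print((O+x*xx/1000-y*.055).round(4))
E
```

```text
yaw -1.3756 O [0.5648 0.0819]
gripL [0.4988 0.128 ] -58.0 -55.8
gripR [0.5015 0.1111] -40.9 -56.4
trR [0.5208 0.0846] -11.2 -42.6
trTip [0.495  0.0755] -7.2 -69.7
plateR [0.4059 0.1885] -135.4 -135.2
nearpad [0.6327 0.0804] 14.6 66.4
farpadtop [ 0.6561 -0.0364] 133.7 66.6
farpadbot [ 0.6625 -0.05  ] 148.3 70.3
bouter [ 0.6442 -0.0226] 117.9 57.6
asplit [0.6291 0.0277] 65.7 52.6
bsplit [0.6298 0.024 ] 69.4 52.6
aouter [0.625  0.0769] 16.6 58.0
[0.505  0.1007]
[0.5046 0.1026]
```

```bash
python3 - <<'E'
from cl import *
i=bot.camera_info('wrist');i['cam_to_world']=np.load('pics/w8T.npy')
O,x,y=an(i,[(460,149),(460,180),(720,145),(720,175)],[(450,100),(450,200)],dict(tail15=((198,172),.015),tail22=((198,172),.022),barstart=((217,172),.018),housrear=((333,150),.033),hf=((450,150),.033),barend=((729,160),.018),jawouter=((766,100),.028),jawin=((727,165),.028)))
im=np.load('pics/w8.npy')[0:70,455:512,::-1]
cv2.imwrite('pics/w8c.png',cv2.resize(im,None,fx=10,fy=8,interpolation=cv2.INTER_CUBIC))
E
```

```text
yaw -1.3756 O [0.5648 0.0819]
tail15 [0.5387 0.2191] -139.7 1.0
tail22 [0.5399 0.2164] -136.8 1.7
barstart [0.5408 0.2073] -127.6 0.8
housrear [0.5638 0.143 ] -60.2 10.9
hf [0.5736 0.0837] -0.0 9.0
barend [ 0.5964 -0.0775] 162.5 0.1
jawouter [ 0.6298 -0.0791] 170.5 32.6
jawin [ 0.5931 -0.0698] 154.3 -1.7
```

View pics/w8c.png

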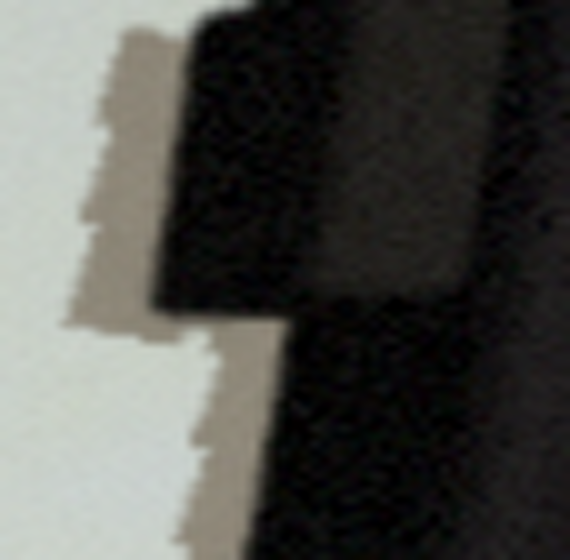

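Emit:
drive_tool(series=[[100,0.004,0,-0.03,0.03],[100,0.002,0,-0.035,0],[100,0,0,-0.03,0],[100,0,0,-0.015,0],[100,0,0,0,0]])

```text
clock: 8.8
position: [0.5087, 0.1001, 0.0197]
tool_rot: [3.139, 0.004, 0.208]
force: [-1.0, 0.1, -0.4]
grip_width: 0.0859
```

```bash
python3 - <<'E'
from pose import *
i=bot.camera_info('wrist');s=bot.observe()
im=save('wrist','w9',scale=1.5);print(s['clock'],s['position'],s['tool_rot'],s['force'],s['grip_width'])
E
```

```text
8.8 [0.50867345 0.10008715 0.01974918] [3.13948254 0.00403055 0.20814679] [-1.04793103  0.05993024 -0.36351733] 0.085891942478578
```

View pics/w9.png

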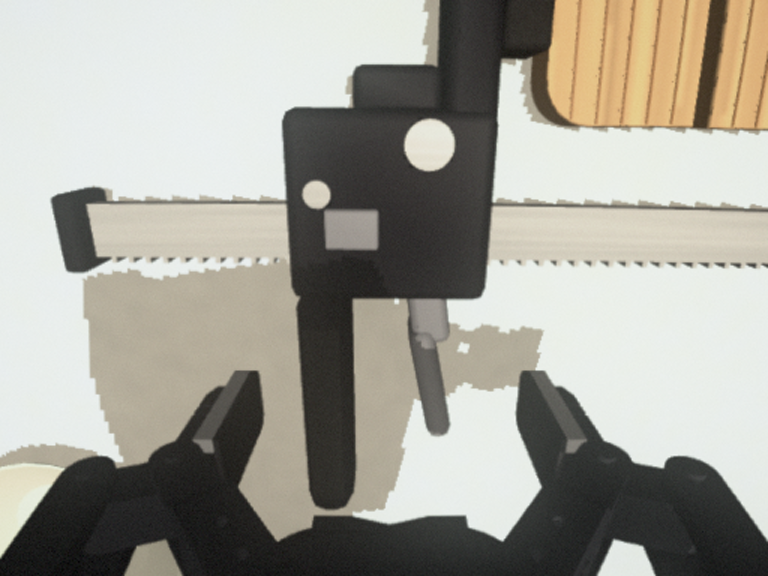

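Emit:
drive_tool(series=[[100,-0.003,0.002,-0.008,-0.012],[100,0,0,-0.004,0],[66,0,0,0,0],[66,0,0,0,0],[66,0,0,0,0]], newtons=25)

```text
clock: 9.35
position: [0.508, 0.1022, 0.0107]
tool_rot: [3.14, -0.001, 0.196]
force: [-0.2, 0.5, -1.2]
grip_width: 0.0562
```

Emit:
drive_tool(series=[[66,-0.003,0,-0.003,0],[54,0,0.002,0,0],[42,-0.001,0.005,0,0],[25,-0.001,0.005,0,0],[25,0,0.002,0,0],[25,0,0,0,0],[25,0,0,0,0]])

```text
clock: 10.05
position: [0.5032, 0.1176, 0.009]
tool_rot: [3.14, -0.004, 0.197]
force: [1.3, 0.1, 0.2]
grip_width: 0.0257
```

```bash
python3 - <<'E'
from pose import *
i=bot.camera_info('wrist');s=bot.observe()
im=save('wrist','w10',scale=1.5);print(s['clock'],s['position'],s['tool_rot'],s['force'],s['grip_width'])
im=save('top','t10',crop=(165,130,325,250),scale=5)
E
```

```text
10.05 [0.50318105 0.11761413 0.00904814] [ 3.14045549 -0.00400754  0.19655233] [1.30483359 0.0818009  0.16263796] 0.025735360189781523
```

View pics/w10.png

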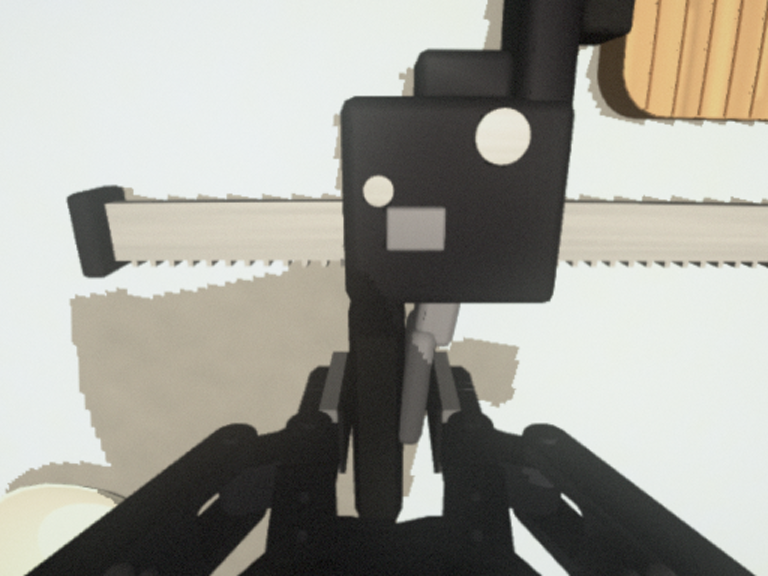

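View pics/t10.png

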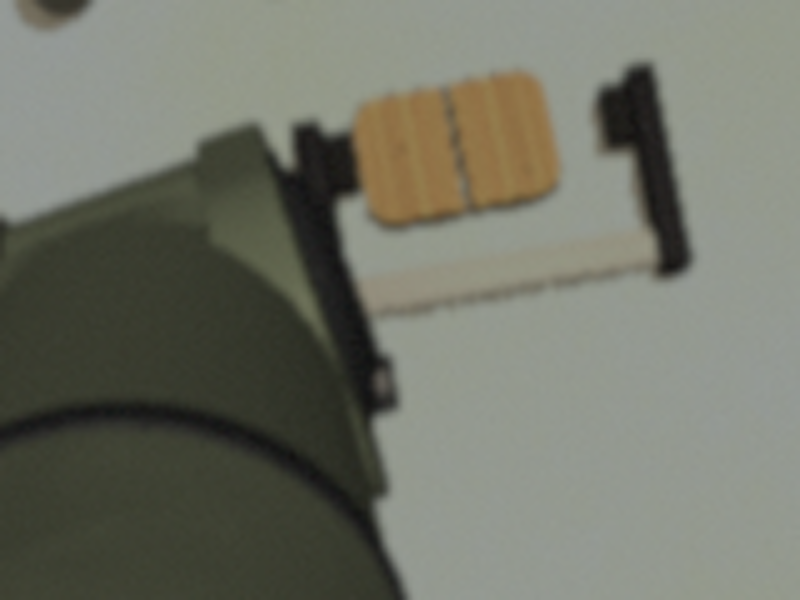

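Emit:
drive_tool(series=[[45,0,-0.002,0,0],[60,0.001,-0.005,0,0],[78,0.001,-0.005,0,0],[78,0.001,-0.002,0,0],[78,0,0,0,0]])

```text
clock: 10.65
position: [0.5061, 0.1017, 0.0087]
tool_rot: [3.14, -0.003, 0.197]
force: [0.0, 0.4, 0.2]
grip_width: 0.0665
```

```bash
python3 - <<'E'
from pose import *
i=bot.camera_info('wrist');s=bot.observe()
im=save('wrist','w11',scale=1.5);print(s['clock'],s['position'],s['tool_rot'],s['force'],s['grip_width'])
E
```

```text
10.65 [0.50611938 0.10173018 0.00873781] [ 3.14028681 -0.00320076  0.19665832] [0.0306868  0.43322143 0.18563266] 0.0664878023921412
```

View pics/w11.png

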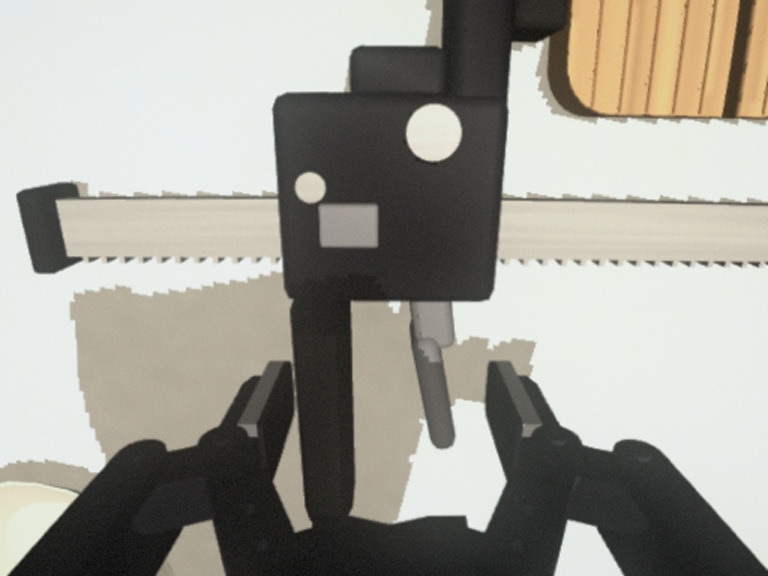

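Emit:
drive_tool(series=[[60,0,0.002,0,0],[42,-0.001,0.005,0,0],[25,-0.001,0.005,0,0],[25,-0.001,0.003,0,0],[25,0,0,0,0],[25,0,0,0,0],[45,0,-0.002,0,0],[60,0.001,-0.005,0,0],[78,0.001,-0.005,0,0],[78,0.001,-0.003,0,0],[78,0,0,0,0]])

```text
clock: 11.8
position: [0.5067, 0.1043, 0.0098]
tool_rot: [-3.14, -0.006, 0.199]
force: [-0.3, -0.5, 0.1]
grip_width: 0.0665
```

```bash
python3 - <<'E'
from pose import *
i=bot.camera_info('wrist');s=bot.observe()
im=save('wrist','w12',scale=1.5);print(s['clock'],s['position'],s['tool_rot'],s['force'],s['grip_width'])
im=save('top','t12',crop=(165,130,325,250),scale=5)
E
```

```text
11.8 [0.50672502 0.10433649 0.00982603] [-3.14004274 -0.00551855  0.19907651] [-0.27926433 -0.51427387  0.11298588] 0.06647477343373746
```

View pics/w12.png

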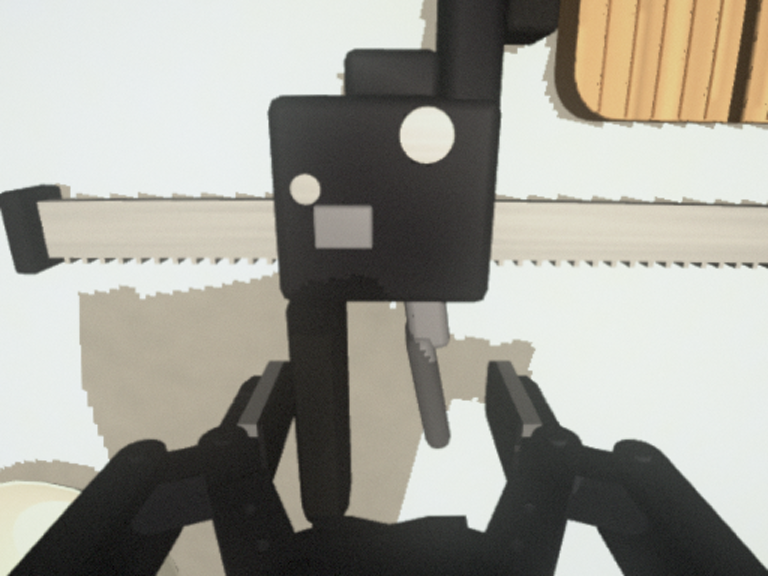

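View pics/t12.png

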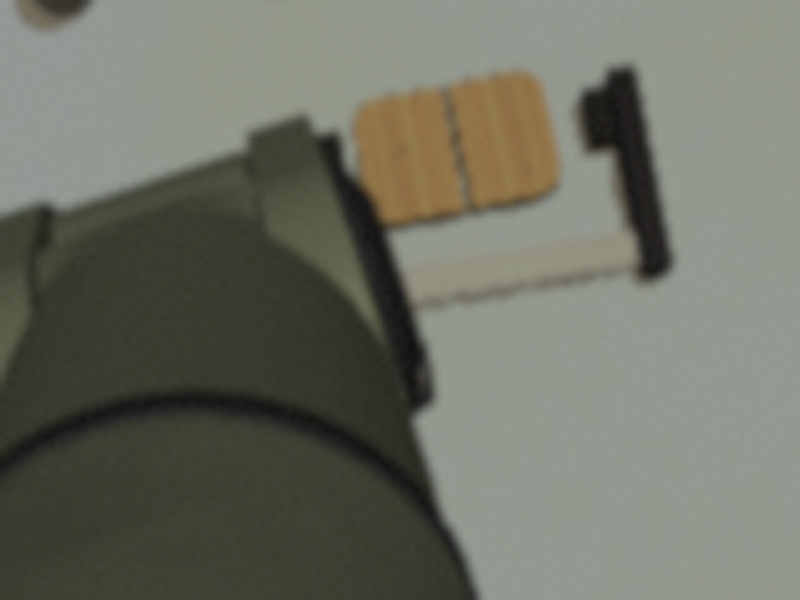

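Emit:
drive_tool(series=[[60,0,0,0,0],[42,-0.001,0.004,0,0],[25,-0.001,0.005,0,0],[25,-0.001,0.002,0,0],[25,0,0,0,0],[25,0,0,0,0],[45,0,-0.002,0,0],[60,0.001,-0.005,0,0],[78,0.001,-0.005,0,0],[78,0,-0.003,0,0],[78,0,0,0,0]])

```text
clock: 13.0
position: [0.506, 0.1033, 0.0108]
tool_rot: [-3.137, -0.008, 0.203]
force: [-0.2, 0.4, -0.9]
grip_width: 0.0666
```

Emit:
drive_tool(series=[[60,0,0,0,0],[42,-0.001,0.004,0,0],[25,-0.001,0.005,0,0],[25,-0.001,0.002,0,0],[25,0,0,0,0],[25,0,0,0,0],[45,0,-0.002,0,0],[60,0.001,-0.005,0,0],[78,0.001,-0.005,0,0],[78,0,-0.003,0,0],[78,0,0,0,0]])

```text
clock: 14.1
position: [0.5057, 0.101, 0.012]
tool_rot: [-3.133, -0.01, 0.204]
force: [-0.1, -0.3, 0.6]
grip_width: 0.0666
```

```bash
python3 - <<'E'
from pose import *
i=bot.camera_info('wrist');s=bot.observe()
im=save('wrist','w14',scale=1.5);print(s['clock'],s['position'],s['tool_rot'],s['force'],s['grip_width'])
im=save('top','t14',crop=(165,130,325,250),scale=5)
E
```

```text
14.1 [0.50569914 0.10097339 0.01203925] [-3.13328013 -0.01036844  0.20445504] [-0.05466765 -0.26670232  0.55320852] 0.0666190840455101
```

View pics/w14.png

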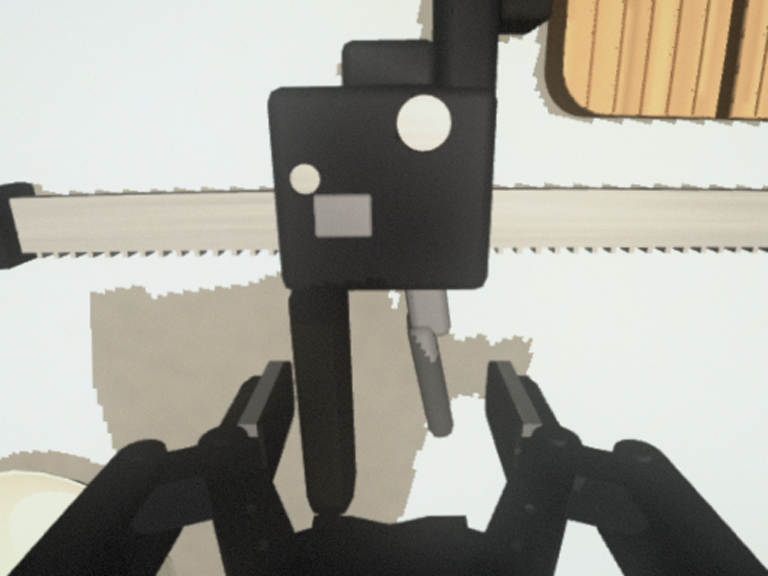

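View pics/t14.png

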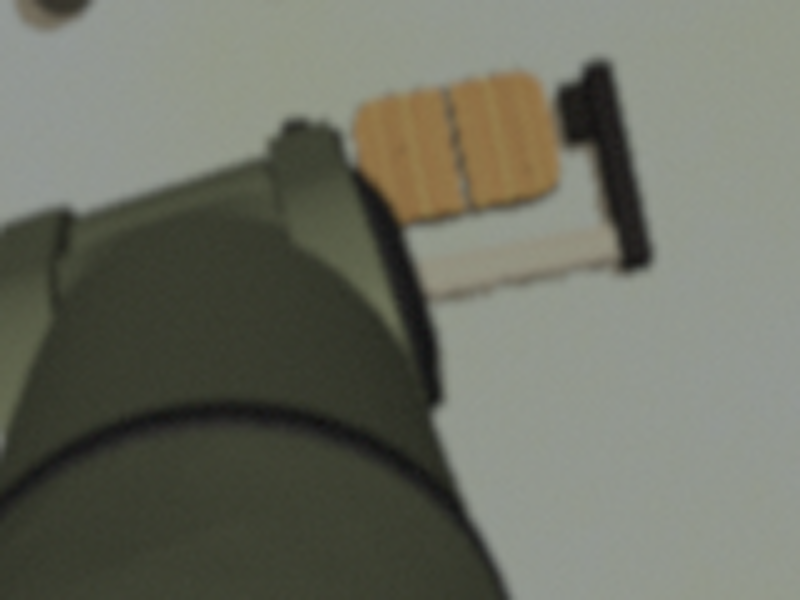

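Emit:
drive_tool(series=[[66,0,0,-0.004,0],[60,0,0,0,0],[42,-0.001,0.004,0,0],[25,-0.001,0.005,0,0],[25,-0.001,0.003,0,0],[25,0,0,0,0],[25,0,0,0,0],[45,0,-0.002,0,0],[60,0.001,-0.005,0,0],[78,0.001,-0.005,0,0],[78,0,-0.003,0,0],[78,0,0,0,0]])

```text
clock: 15.4
position: [0.5051, 0.1015, 0.0077]
tool_rot: [-3.13, -0.013, 0.209]
force: [0.6, 0.9, 0.5]
grip_width: 0.0666
```

```bash
python3 - <<'E'
from pose import *
i=bot.camera_info('wrist');s=bot.observe()
im=save('wrist','w15',scale=1.5);print(s['clock'],s['position'],s['tool_rot'],s['force'],s['grip_width'])
im=save('top','t15',crop=(205,130,325,220),scale=6.6)
E
```

```text
15.4 [0.50514715 0.10154738 0.00769362] [-3.13039248 -0.01298798  0.20873346] [0.5944768  0.8619403  0.48988547] 0.06658497236385065
```

View pics/w15.png

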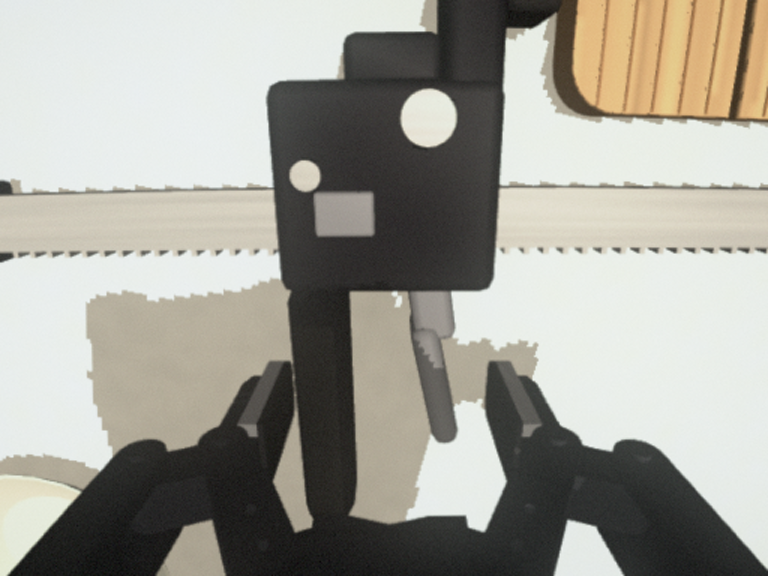

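View pics/t15.png

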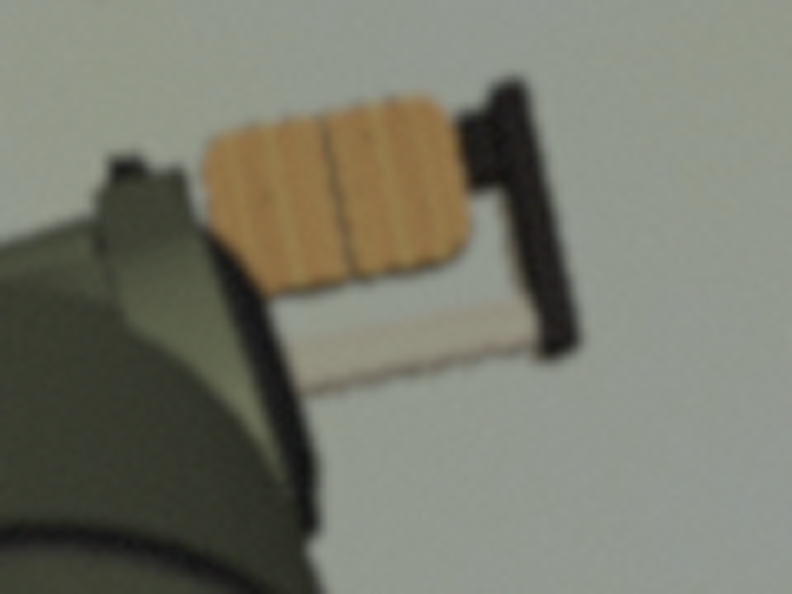

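Emit:
drive_tool(series=[[66,0,0,0,0],[60,0,0,0,0],[42,-0.001,0.004,0,0],[25,-0.001,0.005,0,0],[25,-0.001,0.003,0,0],[25,0,0,0,0],[25,0,0,0,0],[45,0,-0.002,0,0],[60,0.001,-0.005,0,0],[78,0.001,-0.005,0,0],[78,0,-0.003,0,0],[78,0,0,0,0]])

```text
clock: 16.7
position: [0.5044, 0.1014, 0.0087]
tool_rot: [-3.127, -0.015, 0.212]
force: [0.0, 0.2, -0.0]
grip_width: 0.0668
```

```bash
python3 - <<'E'
from pose import *
i=bot.camera_info('wrist');s=bot.observe()
im=save('wrist','w16',scale=1.5);print(s['clock'],s['position'],s['tool_rot'],s['force'],s['grip_width'])
im=save('top','t16',crop=(205,130,325,220),scale=6.6)
E
```

```text
16.7 [0.50443842 0.10135812 0.00874291] [-3.12719463 -0.01517696  0.21236282] [ 0.03057936  0.22453333 -0.03715436] 0.06680212182831086
```

View pics/w16.png

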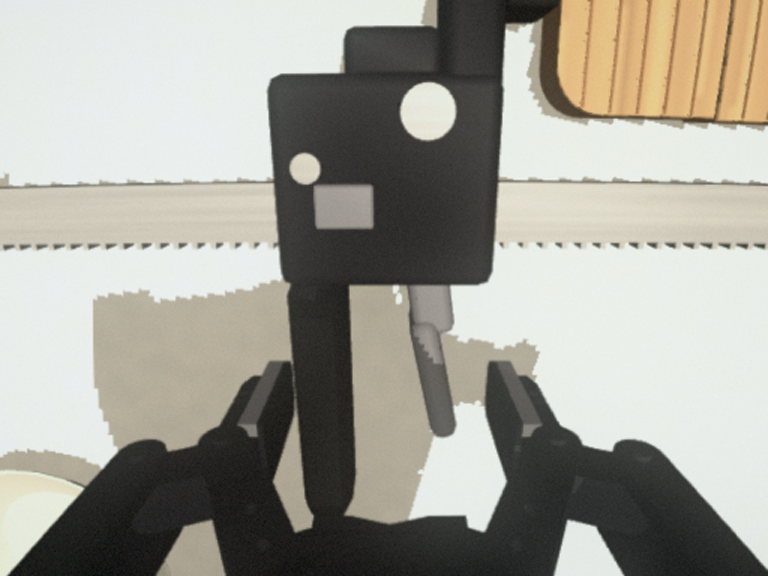

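View pics/t16.png

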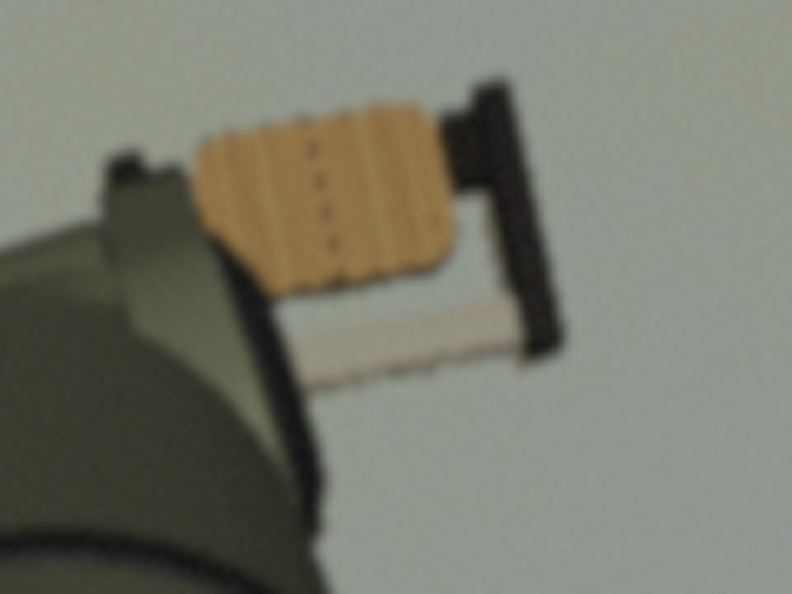

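Emit:
drive_tool(series=[[66,0,0,0,0],[60,0,0,0,0],[42,-0.001,0.004,0,0],[25,-0.001,0.005,0,0],[25,-0.001,0.003,0,0],[25,0,0,0,0],[25,0,0,0,0],[25,0,0,0,0],[25,0,0,0,0],[25,0,0,0,0]])

```text
clock: 17.8
position: [0.5015, 0.1188, 0.01]
tool_rot: [-3.123, -0.018, 0.217]
force: [0.0, 0.8, 1.5]
grip_width: 0.0251
```

```bash
python3 - <<'E'
from pose import *
i=bot.camera_info('wrist');s=bot.observe()
im=save('wrist','w17',scale=1.5);print(s['clock'],s['position'],s['tool_rot'],s['force'],s['grip_width'])
im=save('top','t17',crop=(205,130,325,220),scale=6.6)
E
```

```text
17.8 [0.50149465 0.11880309 0.01000936] [-3.12319063 -0.01777568  0.21696235] [0.0396753  0.81086146 1.51982456] 0.025135579543666874
```

View pics/w17.png

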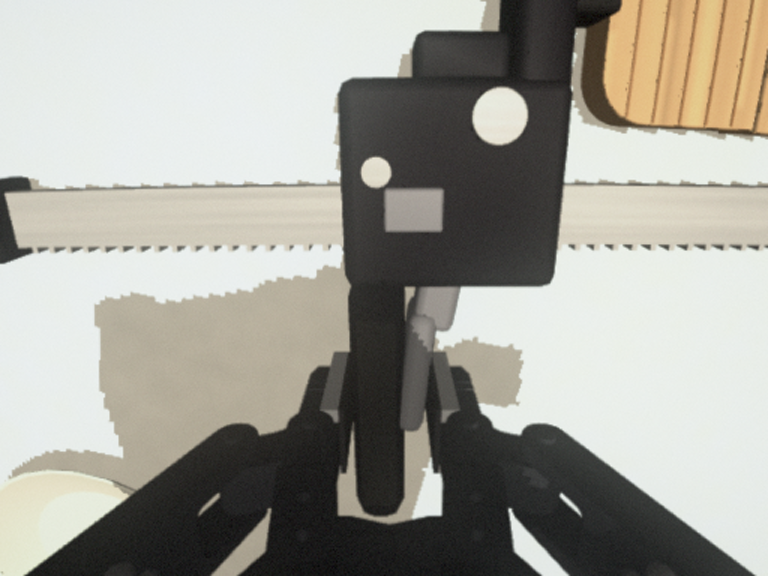

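View pics/t17.png

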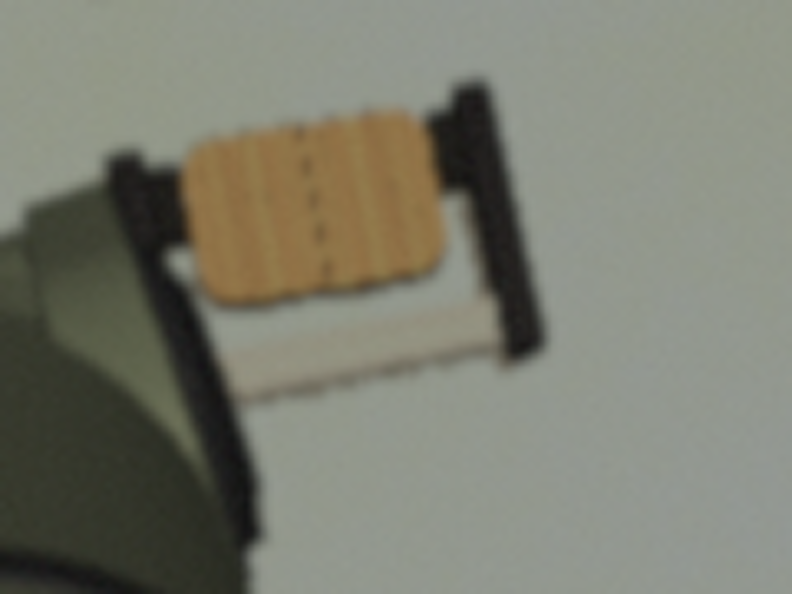

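```bash
cat > prof.py <<'E'
from pose import *
import sys
def P(n,u0,v0,ang,L=70):
    # average profile through (u0,v0) along direction ang (image), returns dark runs
    im=np.load('pics/'+n+'.npy').astype(np.float32)
    d=np.array([np.cos(ang),np.sin(ang)]);q=np.array([-d[1],d[0]])
    s=np.arange(-L,L,0.1);acc=0
    for o in np.arange(-2.5,2.6,0.5):
        x=(u0+d[0]*s+q[0]*o).astype(np.float32);y=(v0+d[1]*s+q[1]*o).astype(np.float32)
        acc=acc+cv2.remap(im,x[None],y[None],cv2.INTER_LINEAR)[0]
    acc/=11
    dark=acc[:,0]<50  # red channel: wood/bg high
    e=np.flatnonzero(np.diff(dark.astype(int)));return [(round(float(s[k]),1),'D' if dark[k+1] else 'L') for k in e if 1],acc[:,0].min(),np.median(acc[:,0])
E
python3 - <<'E'
from prof import *
# pad/jaw centres in px: t0 far pad ~ (175+655/5.7,140+75/5.7)
T=[('top0',175+655/5.7,140+75/5.7),('t10',165+620/5,130+117/5),('t12',165+600/5,130+120/5),('t14',165+577/5,130+115/5),('t15',205+480/6.6,130+150/6.6),('t16',205+460/6.6,130+152/6.6),('t17',205+448/6.6,130+155/6.6)]
for n,u,v in T:
    print(n,P(n,u,v,-0.195))
E
```

```text
top0 ([(-66.5, 'D'), (-55.9, 'L'), (-3.2, 'D'), (8.0, 'L')], np.float32(19.638582), np.float32(120.98695))
t10 ([(-54.9, 'L'), (-3.5, 'D'), (6.9, 'L')], np.float32(24.113104), np.float32(144.47514))
t12 ([(-55.4, 'D'), (-52.7, 'L'), (-3.2, 'D'), (7.3, 'L')], np.float32(24.180664), np.float32(144.17755))
t14 ([(-3.0, 'D'), (7.3, 'L')], np.float32(24.887428), np.float32(142.86581))
t15 ([(-2.5, 'D'), (7.5, 'L')], np.float32(25.17232), np.float32(143.35342))
t16 ([(-1.9, 'D'), (8.0, 'L')], np.float32(25.599432), np.float32(143.00003))
t17 ([(-51.6, 'D'), (-42.0, 'L'), (-1.7, 'D'), (6.9, 'L')], np.float32(27.084429), np.float32(143.24094))
```

```bash
python3 - <<'E'
from pose import *
im=save('scene','s17',crop=(190,160,340,260),scale=5.3)
im=save('top','t18',crop=(205,130,325,220),scale=6.6)
from prof import P
print(P('t18',205+448/6.6,130+155/6.6,-0.195)); s=bot.observe();print(s['clock'],s['position'],s['grip_width'],s['force'])
# half fits: area/rect of the joined trivet, and local straightness
r,bx,c=wood(im,(225,140,275,180));print(r)
E
```

```text
([(-51.6, 'D'), (-42.0, 'L'), (-1.7, 'D'), (6.9, 'L')], np.float32(25.939363), np.float32(143.08998))
18.0 [0.50149787 0.11882936 0.01001596] 0.02543508127888674 [-1.06574563  1.21906954  1.61528894]
((636.673095703125, 37.5315055847168), (65.7919921875, 99.24628448486328), 10.08614444732666)
```

View pics/s17.png

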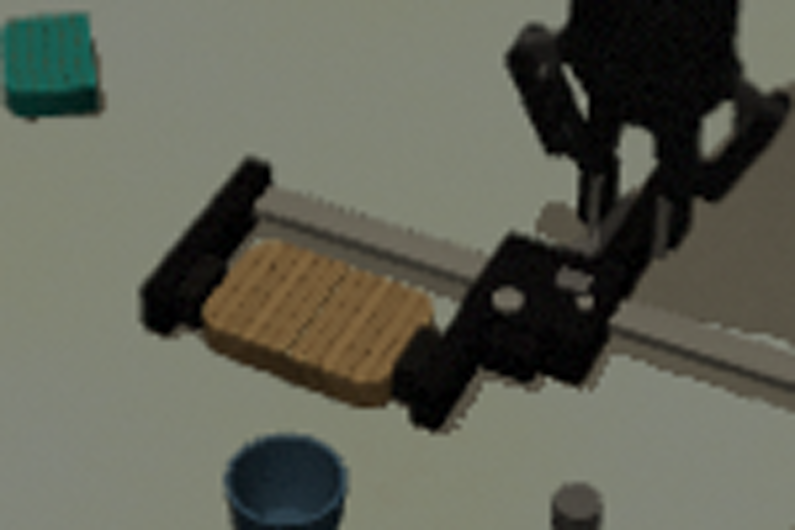

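```bash
python3 - <<'E'
from pose import *
i=bot.camera_info('wrist')
a=np.load('pics/w10.npy')[115:200,:120,::-1];b=np.load('pics/w17.npy')[115:200,:120,::-1]
cv2.imwrite('pics/cmp.png',cv2.resize(np.vstack([a,b]),None,fx=5,fy=3.5,interpolation=cv2.INTER_CUBIC))
E
```

View pics/cmp.png

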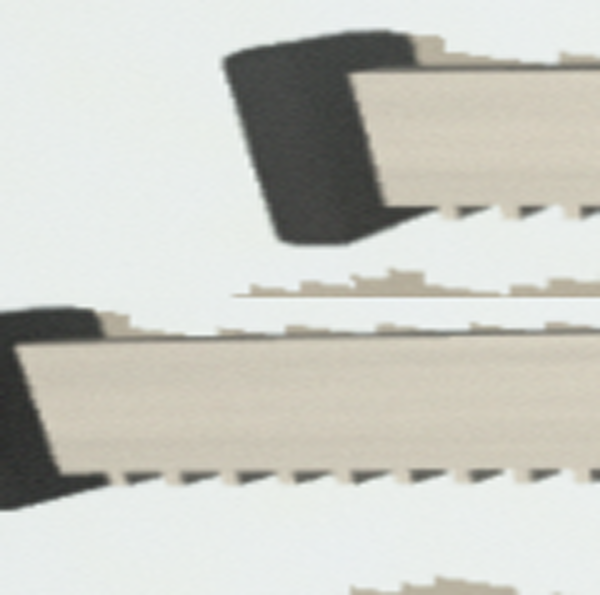

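```bash
python3 - <<'E'
from pose import *
i=bot.camera_info('wrist')
h=lambda u,v,z:at('wrist',u,v,z,i)[:2]
x=np.array([np.cos(-1.375),np.sin(-1.375)])
# w10
A=(h(73.4,154,.018)-h(344.5/1.5,154,.033))@x
B=(h(7.2,147,.018)-h(343/1.5,147,.033))@x
print(A*1000,B*1000)
# teeth pitch check
for n,v in (('w10',None),('w17',None)):pass
print(((h(75,175,.018)-h(5,175,.018))@x)*1000)
E
```

```text
-75.78015724418974 -109.1462787855838
37.46810461980211
```

```bash
python3 - <<'E'
from pose import *
s=bot.observe();print(s['clock'],s['position'],s['grip_width'],abs(s['qd']).max());print(bot.job_done())
E
```

```text
18.0 [0.50149787 0.11882936 0.01001596] 0.02543508127888674 0.0013301569543061648
the job is handed in; nothing more can be done
None
```

I set the matching wooden half between the jaws with its split edge facing its partner's, about 4 mm apart, and let go. I then pumped the trigger seven times and handed the job in at 18.0 s, with the seventh squeeze still held at 25 N. The hand-in gave no verdict.

**Last checks that agreed:**
- The finger opening was 25.4 mm against a nominal 27 mm for a fully squeezed trigger, and the arm was at rest.
- The top and scene pictures show the joint closed and the halves flat and lined up: their joint outline is 65.8 mm wide against the 66 mm of one half.

**Less certain:**
- **Pad compression:** I could only estimate this from pictures. The far pad looked about 3–4 mm thinner and the near pad about 1–2.5 mm. The bar's travel points to about 3 mm per pad, but the jaw-to-jaw distance gives nearer 1.5 mm. All of these are above the 1 mm needed for 1.5 N and below the 6 mm crush limit. I did not add another pump, because it could have gone too near that limit.
- **Clamp position:** it crept a few millimetres while being pumped, so the pads sit roughly 8 mm off the trivet's centre line.
- **Camera disagreement:** the top and wrist cameras differed by 3–5 mm in world x. I relied on the wrist camera, since the grasp of the half agreed with it.

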